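Open the broad clay-trap canister in the pottery studio

ROBOT

A 7-joint arm with a two-finger parallel gripper is mounted at the origin on the work surface. World frame = base frame: x ahead of the robot, y to its left, z up, the work surface at z = 0. Lengths are in m, angles in rad, forces in N, time in s.
With the tool pointing down it reaches from about 0.425 to 0.925 m from the base axis. Payload 6.8 kg.
Tool frame: the origin (TCP) lies at the very end of the fingers, on their centre line; the grasp point (between the pads) lies 19 mm behind it; z points along the fingers, y is the direction in which the jaws open and shut (so a half turn about z gives the same grasp; the last joint's range is limited). The gripper opens to 85 mm and grips with 20 to 120 N. Pads are 22 mm wide; open, the fingers measure 114 mm over their backs; the gripper's body (76 mm by 85 mm) begins 54 mm behind the grasp point. The pads swing forward as they close: fully open they stand 13 mm farther back than shut.
Start: joints at [1.144, 0.477, 0.022, 1.555, -0.011, 1.109, -0.083], TCP at [0.212, -0.641, 0.231] pointing down, gripper open.
Joint ranges: [-2.96, 2.96], [-0.34, 2.1], [-1.41, 1.46], [0.24, 2.44], [-1.37, 4.51], [0.17, 1.92], [-2.96, 2.96]. Speed limits (rad/s): [2.39, 2.39, 3.14, 3.14, 3.14, 3.14, 3.14].

INTERFACE

Orientations are given as [roll, pitch, yaw] about the fixed x, y, z axes, in that order (R = Rz(yaw) Ry(pitch) Rx(roll)).
In Python, from rig import r gives the robot as it stands. The module is installed in compiled form; this text tells all that it offers.
- The arm moves only by the shell command python3 -m jog 'ROWS' [FORCE]. ROWS is JSON, a list of rows, each an object with "grip": the closure in counts, from 0 (fully open) to 255 (shut); "delta_pos": the shift along the tool's x, y, z in cm, a list of three; "rotation": the turn, a rotation vector about the tool's x, y, z in degrees, a list of three. In form: [{"grip": grip, "delta_pos": [dx, dy, dz], "rotation": [wx, wy, wz]}, ...]. A call has 1 to 12 rows; each row shifts and turns the pose as measured when the row begins, along the tool's axes as they then stand; what a row does not reach is not made up. A row lasts 1/12 s, in which the tool goes at most 41.7 mm and 7.16 degrees, less where a joint would pass 70% of its speed; a pose out of reach is approached as far as the arm can. A call with a gripper value outside its range is refused whole. The fingers move at their own pace and stop on an object; FORCE is the grip in N (left out, the last holds). Time passes only in rows, so rows that do not move let the fingers close. It gives the time, the measured TCP pose, the force and the opening at its end, in the units of the state.
- r.state(): the state, without advancing time (a new reading comes with each control period).
- r.snapshot(name): name is "scene" or "top" or "wrist"; returns a dict with "color" (400x640x3 uint8, red, green, blue), "depth" (400x640 float32, m along the optical axis (not along the pixel's ray), 0 where there is no reading), "mtx" (3x3 intrinsics, pixels), "R" (3x3) and "t" (3): a world point X has camera coordinates R X + t. Camera axes: x right, y down, z forward; pixel columns grow to the right and rows downward; lengths in m; the calibration is good to about 2 mm. A picture is of the moment at which its call begins.
- r.hand_in(): hands the job in, once; it reports no verdict.
The state is a dict: "t": time; "qpos": joint angles; "qd": joint speeds; "joint_torque": joint torques, N m; "tcp_pos": TCP position; "ee_rot": TCP orientation; "force": force on the tool from outside, world axes, zero at the start; "ft_torque": the same for the moment, N m; "grip_width": finger opening in m.
Only numpy, scipy, OpenCV 4.12 (cv2) and the standard library are available. Lean on these libraries where they do the work, as an engineer would, in place of code of your own. Each camera call takes 0.05 s, during which the arm holds its last target. There are 200 camera calls.

TASK

Two clay-trap filter canisters stand clamped to the pottery table: open the short, broad one so that its filter can be cleaned. Twist its cover a quarter turn anticlockwise (seen from above) until its lugs come out from under the tabs, lift it straight off, and set it down gently, the same way up, in the middle of the round wooden bat. Keep your hand off the cover of the tall, narrow canister.

Things in the scene. Friction and masses are not known exactly. Their poses are not given: they have to be found in the camera images.
- cover_grip (a point): Cover of the SHORT, BROAD canister: white disc 100 mm across, 14 thick, under 0.4 kg; lugs stick out 10 mm at its +x and -x ends. On it a bar along x, 80 long, 22 wide (y), 40 high: grip across its width. Point: on the axis in the bar, 40 mm above the cover's underside, 14 below the bar's top; z up. Starts locked, x 0 to 6 degrees anticlockwise of the canister's x; turns only anticlockwise, easily.
- canister: SHORT, BROAD grey canister, fixed, 148 mm across, 86 high. Origin: centre of its underside, on the table; z up. The cover rests 70 mm up in a collar (4 mm play). Tabs (80 to 86 mm up) hold its lugs down until the cover's x is 60 degrees anticlockwise of the canister's x; then it lifts straight off. A stop ends the turn at about 98; aim for 80. Brass stubs reach out to 93 mm along y.
- bat: Round plywood throwing bat lying on the table, does not move: 220 mm across, 18 mm thick. Origin at the centre of its underside; its top is 18 mm higher.
- tall_cover_grip (a point): Grip bar (60 x 22 x 40 mm) of the same kind of cover (disc 72 mm across) on the TALL, NARROW canister (120 mm across, 151 mm high): to be left alone. The point lies on its axis, 175 mm above the table; the bar's top is 189 mm above the table.
Things that resemble listed ones, but are neither listed nor needed, are in the scene too. Leave any orange or pink look-alike of the part that bears cover_grip alone.

How it is judged:
On the way, in this order (a step that is already met when the one before it is completed fails the run):
1. the broad canister's cover is turned at least 55 degrees while still seated (angle between the x axis of cover_grip and the x axis of canister, either way round above 0.96 rad and z of cover_grip in the frame of canister below 0.122 m and horizontal distance between cover_grip and canister below 0.012 m), for 0.05 s.
2. the cover is lifted clear of its canister, upright (z of cover_grip in the frame of canister above 0.135 m and horizontal distance between cover_grip and canister below 0.05 m and angle between cover_grip's own z axis and vertical below 0.35 rad), for 0.05 s.
At the end, for the whole second after the job is handed in: The broad canister's cover lies at rest, flat (within 7 degrees) and bar upwards on the round wooden bat, its centre within 55 mm of the bat's centre (horizontal distance between cover_grip and bat below 0.055 m and z of cover_grip in the frame of bat between 0.05 and 0.064 m and angle between cover_grip's own z axis and vertical below 0.12 rad and linear speed of cover below 0.03 m/s); the robot touches nothing.
It fails at once if the cover is dropped or thrown (moves faster than 0.7 m/s, a fall of about 25 mm, out of the fingers) (linear speed of cover above 0.7 m/s and contact force between the fingers and cover below 0.5 N).
It fails at once if the fingers touch the tall canister's cover with more than 3 N (contact force between the fingers and tall_cover above 3 N).
It also fails if it takes over 50 s, if anything falls off the work surface, if the arm or the gripper's body presses on something with over 40 N, if the wrist force passes 120 N, or if a joint passes its speed limit or range.

## Working session

There is one attempt and no reset: what is moved stays moved. The work goes in short steps, Python scripts to look and compute and a shell command to move; the robot and the scene stay as the last step left them, time stands still between calls to the robot, and variables do not carry over. Pictures are saved under pics/ and viewed, about 8 in all and at most 12, crops included, and the job is handed in when it is done.

```bash
mkdir -p pics; cat > h.py <<'E'
import numpy as np, cv2, pickle
from rig import r
def snap(n,tag):
    s=r.snapshot(n); pickle.dump(s,open(f'pics/{tag}.pkl','wb'))
    cv2.imwrite(f'pics/{tag}.png',s['color'][:,:,::-1]); return s
def cloud(s):
    v,u=np.mgrid[0:400,0:640]; d=s['depth']; K=s['mtx']
    P=np.stack([(u-K[0,2])/K[0,0]*d,(v-K[1,2])/K[1,1]*d,d],-1)
    X=(P-s['t'])@s['R']; X[d==0]=np.nan; return X
E
python3 - <<'E'
from h import *
print(r.state())
a=snap('top','top0');b=snap('scene','scene0')
E
ls
```

```text
{'t': 0.0, 'qpos': array([ 1.14385815,  0.47777447,  0.02235198,  1.55649282, -0.0115108 ,
        1.10928075, -0.08311259]), 'qd': array([-0.00025406,  0.00047619,  0.0004207 ,  0.00254335, -0.00081632,
        0.00092484, -0.00253944]), 'joint_torque': array([ 1.45333115e-04, -5.96466243e+01,  1.60795636e+00, -2.81203330e+01,
        1.25000841e-02,  9.16193094e-03, -9.32636027e-06]), 'tcp_pos': array([ 0.21137761, -0.64041005,  0.23032567]), 'ee_rot': array([-3.13977028e+00,  1.31503116e-04,  3.18831187e-01]), 'force': array([ 0.30542406,  0.91719741, -0.3430983 ]), 'ft_torque': array([-0.06092599, -0.05647558, -0.01037987]), 'grip_width': 0.08545616307397062}
h.py
pics
```

View pics/top0.png

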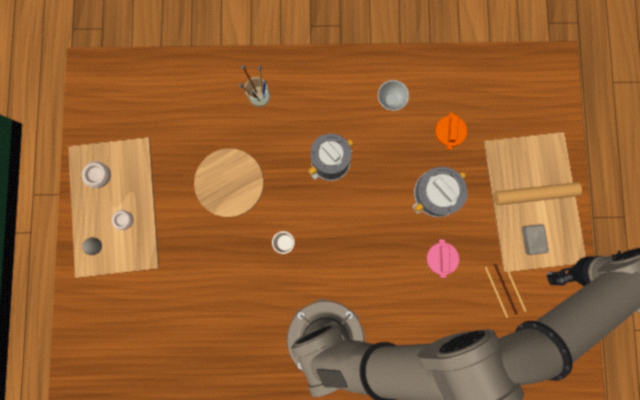

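View pics/scene0.png

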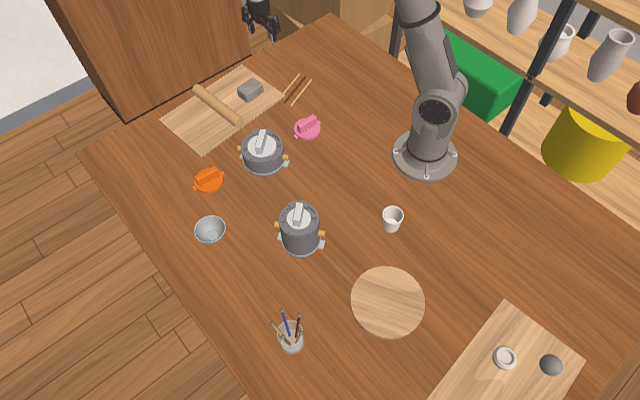

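The top view shows these candidates: the broad canister with the white cover at (441,191), the tall one at (331,155), the orange look-alike at (451,130) and the pink one at (443,258). I choose (441,191). The round bat is at (229,182). The rectangular boards at (535,200) and (113,205) are not the bat.

```bash
python3 - <<'E'
from h import *
s=pickle.load(open('pics/top0.pkl','rb'));X=cloud(s);C=s['color'].astype(int)
v,u=np.mgrid[0:400,0:640]
def reg(u0,v0,rad,zl,zh):
    return (np.hypot(u-u0,v-v0)<rad)&(X[...,2]>zl)&(X[...,2]<zh)
def info(n,m):
    p=X[m]; mm=np.uint8(m)
    (c,rad)=cv2.minEnclosingCircle(p[:,:2].astype(np.float32))
    print(n,m.sum(),'mean',p.mean(0).round(4),'circ',np.round(c,4),round(rad,4),'z',np.percentile(p[:,2],[5,50,95]).round(4))
    return p
def rect(p):
    q=cv2.minAreaRect(p[:,:2].astype(np.float32)); print('  rect',np.round(q[0],4),np.round(q[1],4),q[2])
    w,V=np.linalg.eigh(np.cov(p[:,:2].T)); print('  axis deg',np.degrees(np.arctan2(V[1,1],V[0,1]))%180)
info('bat',reg(229,182,45,.010,.03))
info('table',reg(300,200,8,-.02,.03))
rect(info('broadbar',reg(441,191,35,.105,.14)))
info('disc',reg(441,191,35,.078,.09))
rect(info('tallbar',reg(331,153,30,.17,.2)))
# brass
hsv=cv2.cvtColor(s['color'],cv2.COLOR_RGB2HSV)
br=(hsv[...,0]>10)&(hsv[...,0]<28)&(hsv[...,1]>140)&(hsv[...,2]>130)&(X[...,2]>.02)
n,l,st,ce=cv2.connectedComponentsWithStats(np.uint8(br))
for i in range(1,n):
    if st[i,4]>5: print('brass',ce[i].round(1),st[i,4],X[l==i].mean(0).round(4))
im=cv2.resize(s['color'][140:240,390:500,::-1],None,fx=6,fy=6,interpolation=cv2.INTER_CUBIC)
cv2.imwrite('pics/c1.png',im)
E
```

```text
bat 3677 mean [0.4887 0.3038 0.018 ] circ [0.4999 0.2968] 0.122 z [0.0125 0.018  0.0239]
table 193 mean [ 4.32e-01  7.73e-02 -4.00e-04] circ [0.4317 0.0772] 0.0253 z [-0.0067 -0.0002  0.0054]
broadbar 240 mean [ 0.4461 -0.3573  0.1214] circ [ 0.4469 -0.3591] 0.04 z [0.1094 0.1225 0.1286]
  rect [ 0.4468 -0.3588] [0.0792 0.0246] 41.54377746582031
  axis deg 40.58514781168145
disc 1043 mean [ 0.445  -0.3568  0.0834] circ [ 0.4475 -0.3598] 0.0753 z [0.0787 0.0835 0.0885]
tallbar 175 mean [ 0.5518 -0.0208  0.1875] circ [ 0.5528 -0.0205] 0.0308 z [0.1801 0.1885 0.1935]
  rect [ 0.5533 -0.0207] [0.0594 0.0226] 40.47358322143555
  axis deg 40.5992479157313
brass [259.4  74.3] 10 [0.7986 0.1892 0.1401]
brass [452.7 128.7] 235 [ 0.6466 -0.4084  0.0477]
brass [349.9 142.9] 23 [ 0.5958 -0.0811  0.0903]
brass [312.1 170. ] 44 [0.5137 0.035  0.0897]
brass [462.5 175. ] 20 [ 0.4981 -0.4315  0.0507]
brass [537.4 193.4] 1182 [ 0.4373 -0.6605  0.0504]
brass [418.6 207.1] 43 [ 0.3997 -0.2915  0.0505]
```

View pics/c1.png

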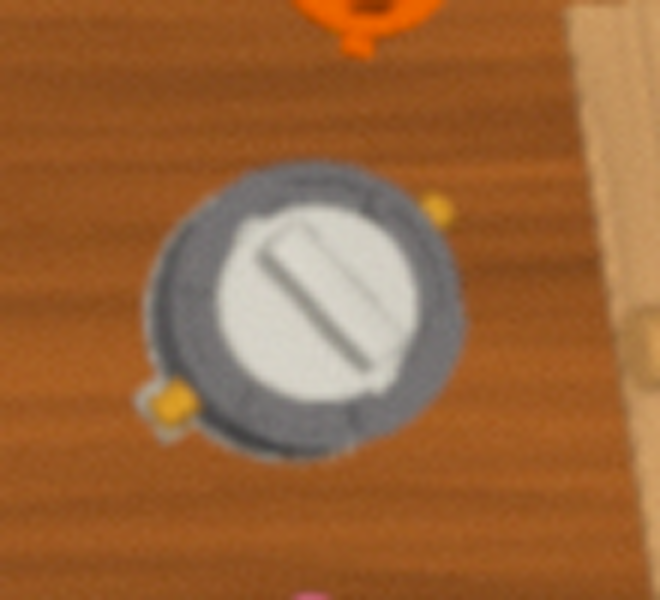

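Close crop: a broad grey canister with a white cover. The bar lies at about 41° in the world, brass stubs are at crop (175,400) and (440,210), and the cover is slightly anticlockwise of the canister's x. The sizes agree: bar 79×25 mm, bar top about 124 mm. Its centre is about (0.447, -0.359). I'm moving above it.

```bash
python3 -m jog '[{"grip":0,"delta_pos":[3.1,-1.9,0],"rotation":[0,0,0]},{"grip":0,"delta_pos":[3.1,-1.9,0],"rotation":[0,0,0]},{"grip":0,"delta_pos":[3.1,-1.9,0],"rotation":[0,0,0]},{"grip":0,"delta_pos":[3.1,-1.9,0],"rotation":[0,0,0]},{"grip":0,"delta_pos":[3.1,-1.9,0],"rotation":[0,0,0]},{"grip":0,"delta_pos":[3.1,-1.9,0],"rotation":[0,0,0]},{"grip":0,"delta_pos":[3.1,-1.9,0],"rotation":[0,0,0]},{"grip":0,"delta_pos":[3.1,-1.9,0],"rotation":[0,0,0]},{"grip":0,"delta_pos":[3.1,-1.9,0],"rotation":[0,0,-6]},{"grip":0,"delta_pos":[0,0,0],"rotation":[0,0,-6]},{"grip":0,"delta_pos":[0,0,0],"rotation":[0,0,-6]},{"grip":0,"delta_pos":[0,0,0],"rotation":[0,0,-5]}]' 60
cat >> h.py <<'E'
def go(x,y,z,yawdeg):
    s=r.state(); p=s['tcp_pos']; yw=s['ee_rot'][2]; c,n=np.cos(yw),np.sin(yw)
    d=np.array([x,y,z])-p
    print('tcp',p.round(4),'yaw',np.degrees(yw).round(2),'rp',s['ee_rot'][:2].round(3),'F',s['force'].round(1),'q',s['qpos'].round(2),'w',round(s['grip_width'],4),'t',s['t'])
    print('tool cm',(100*np.array([d[0]*c+d[1]*n,d[0]*n-d[1]*c,-d[2]])).round(2),'rot z',round(-(((yawdeg-np.degrees(yw))+90)%180-90),2))
E
python3 - <<'E'
from h import *
go(.447,-.359,.2,41)
s=snap('wrist','w1');X=cloud(s)
m=(X[...,2]>.112)&(X[...,2]<.135)&(np.hypot(X[...,0]-.447,X[...,1]+.359)<.06)
p=X[m][:,:2].astype(np.float32);print(m.sum(),cv2.minAreaRect(p),np.nanmedian(X[m][:,2]))
E
```

```text
t: 1.1
tcp_pos: [0.429, -0.3764, 0.2238]
ee_rot: [-3.13, 0.002, 0.734]
force: [-0.9, -0.2, 0.7]
grip_width: 0.0852
tcp [ 0.429  -0.3764  0.2238] yaw 42.04 rp [-3.13e+00  2.00e-03] F [-0.9 -0.2  0.7] q [ 0.75  0.33 -0.18  1.8   0.06  1.03 -0.28] w 0.0852 t 1.1
tool cm [ 2.5  -0.08  2.38] rot z 1.04
3145 ((0.4494962692260742, -0.3626050055027008), (0.08019562810659409, 0.022052714601159096), 40.34584426879883) 0.12443526731520374
```

View pics/w1.png

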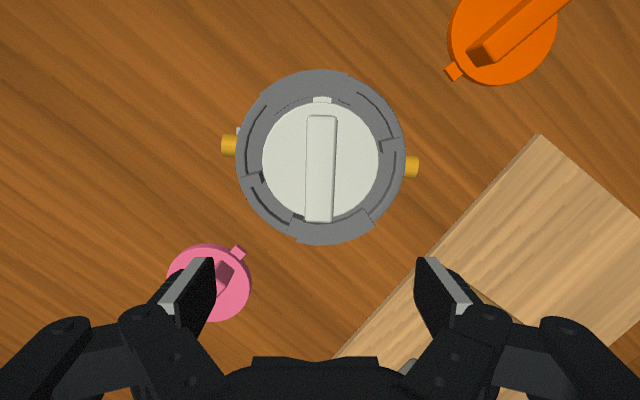

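The wrist view shows the bar at (321,168), with 80.2×22.1 mm measured and its top at 124.4 mm, exactly as specified. The stubs are at (229,145) and (411,167). The orange look-alike is at (500,40) and the pink one at (210,280). The bar is about 5.5° anticlockwise of the canister's x, so the canister's x is at about 35°. I'm descending.

```bash
python3 -m jog '[{"grip":0,"delta_pos":[2.45,0.2,0],"rotation":[-0.6,0,1.7]},{"grip":0,"delta_pos":[0,0,3],"rotation":[0,0,0]},{"grip":0,"delta_pos":[0,0,3],"rotation":[0,0,0]},{"grip":0,"delta_pos":[0,0,2],"rotation":[0,0,0]}]'
python3 - <<'E'
from h import *
s=pickle.load(open('pics/w1.pkl','rb'));X=cloud(s);h=cv2.cvtColor(s['color'],cv2.COLOR_RGB2HSV)
v,u=np.mgrid[0:400,0:640]
b=(h[...,0]>12)&(h[...,0]<26)&(h[...,1]>180)&(h[...,2]>140)
q=[X[b&(np.hypot(u-a,v-c)<14)].mean(0) for a,c in((229,145),(411,167))]
d=q[0]-q[1];print(q,'canister x deg',(np.degrees(np.arctan2(d[1],d[0]))-90)%180)
go(.4485,-.3615,.094,40.4)
E
```

```text
t: 1.48
tcp_pos: [0.4513, -0.3645, 0.1461]
ee_rot: [3.132, -0.001, 0.697]
force: [-1.0, -0.3, 0.7]
grip_width: 0.0855
[array([nan, nan, nan]), array([ 0.50435585, -0.43916292,  0.03499113])] canister x deg nan
tcp [ 0.4513 -0.3645  0.1461] yaw 39.91 rp [ 3.132e+00 -1.000e-03] F [-1.  -0.3  0.7] q [ 0.71  0.42 -0.17  1.87  0.1   0.86 -0.39] w 0.0855 t 1.4833
tool cm [-0.03 -0.41  5.21] rot z -0.49
```

```bash
python3 -m jog '[{"grip":0,"delta_pos":[0,-0.4,2],"rotation":[0.5,0,-0.5]},{"grip":0,"delta_pos":[0,0,1.5],"rotation":[0,0,0]},{"grip":0,"delta_pos":[0,0,0],"rotation":[0,0,0]},{"grip":0,"delta_pos":[0,0,0],"rotation":[0,0,0]}]'
python3 - <<'E'
from h import *
s=pickle.load(open('pics/w1.pkl','rb'));X=cloud(s);h=cv2.cvtColor(s['color'],cv2.COLOR_RGB2HSV)
v,u=np.mgrid[0:400,0:640]
b=(h[...,0]>12)&(h[...,0]<26)&(h[...,1]>180)&(h[...,2]>140)&(X[...,2]>.03)&(X[...,2]<.07)
q=[np.nanmean(X[b&(np.hypot(u-a,v-c)<14)],0) for a,c in((229,145),(411,167))]
d=q[0]-q[1];print(q,'canister x deg',(np.degrees(np.arctan2(d[1],d[0]))-90)%180)
go(.4485,-.3615,.094,40.4)
E
```

```text
t: 1.82
tcp_pos: [0.4445, -0.3602, 0.1039]
ee_rot: [-3.133, 0.003, 0.695]
force: [0.7, -0.5, 1.3]
grip_width: 0.0854
[array([ 0.40154535, -0.29058213,  0.05160434]), array([ 0.5016588 , -0.43216808,  0.05149886])] canister x deg 35.26359799679146
tcp [ 0.4445 -0.3602  0.1039] yaw 39.84 rp [-3.133e+00  3.000e-03] F [ 0.7 -0.5  1.3] q [ 0.7   0.47 -0.17  1.9   0.11  0.79 -0.4 ] w 0.0854 t 1.8167
tool cm [0.22 0.36 0.99] rot z -0.56
```

```bash
python3 -m jog '[{"grip":0,"delta_pos":[0.2,0.25,0.7],"rotation":[0,0,0]},{"grip":0,"delta_pos":[0,0,0],"rotation":[0,0,0]},{"grip":0,"delta_pos":[0,0,0.2],"rotation":[0,0,0]},{"grip":0,"delta_pos":[0,0,0],"rotation":[0,0,0]}]'
python3 - <<'E'
from h import *
go(.4485,-.3615,.094,40.4)
E
```

```text
t: 2.15
tcp_pos: [0.449, -0.3625, 0.0969]
ee_rot: [-3.137, 0.002, 0.692]
force: [-0.7, 0.7, 0.4]
grip_width: 0.0856
tcp [ 0.449  -0.3625  0.0969] yaw 39.63 rp [-3.137e+00  2.000e-03] F [-0.7  0.7  0.4] q [ 0.7   0.49 -0.16  1.89  0.11  0.77 -0.41] w 0.0856 t 2.15
tool cm [ 0.02 -0.11  0.29] rot z -0.77
```

Within 1 mm and 1°. Closing.

```bash
python3 -m jog '[{"grip":255,"delta_pos":[0,-0.1,0.2],"rotation":[0,0,-0.7]},{"grip":255,"delta_pos":[0,0,0],"rotation":[0,0,0]},{"grip":255,"delta_pos":[0,0,0],"rotation":[0,0,0]},{"grip":255,"delta_pos":[0,0,0],"rotation":[0,0,0]},{"grip":255,"delta_pos":[0,0,0],"rotation":[0,0,0]},{"grip":255,"delta_pos":[0,0,0],"rotation":[0,0,0]},{"grip":255,"delta_pos":[0,0,0],"rotation":[0,0,0]},{"grip":255,"delta_pos":[0,0,0],"rotation":[0,0,0]}]' 60
python3 - <<'E'
from h import *
go(.4485,-.3615,.094,115)
E
```

```text
t: 2.82
tcp_pos: [0.4494, -0.3625, 0.097]
ee_rot: [-3.141, 0.001, 0.705]
force: [-1.2, 0.3, 0.9]
grip_width: 0.0216
tcp [ 0.4494 -0.3625  0.097 ] yaw 40.37 rp [-3.141e+00  1.000e-03] F [-1.2  0.3  0.9] q [ 0.7   0.49 -0.17  1.9   0.11  0.77 -0.4 ] w 0.0216 t 2.8167
tool cm [-0.01 -0.14  0.3 ] rot z -74.63
```

```bash
python3 -m jog '[{"grip":255,"delta_pos":[0,0,0],"rotation":[0,0,-4]},{"grip":255,"delta_pos":[0,0,0],"rotation":[0,0,-4]},{"grip":255,"delta_pos":[0,0,0],"rotation":[0,0,-4]},{"grip":255,"delta_pos":[0,0,0],"rotation":[0,0,-4]},{"grip":255,"delta_pos":[0,0,0],"rotation":[0,0,-4]},{"grip":255,"delta_pos":[0,0,0],"rotation":[0,0,-4]}]'
python3 - <<'E'
from h import *
go(.4494,-.3625,.097,115)
E
```

```text
t: 3.32
tcp_pos: [0.4496, -0.3627, 0.097]
ee_rot: [-3.141, 0.001, 1.139]
force: [-0.6, 0.3, -0.1]
grip_width: 0.0211
tcp [ 0.4496 -0.3627  0.097 ] yaw 65.29 rp [-3.141e+00  1.000e-03] F [-0.6  0.3 -0.1] q [ 0.78  0.5  -0.27  1.89  0.18  0.78 -0.02] w 0.0211 t 3.3167
tool cm [ 0.01 -0.03 -0.  ] rot z -49.71
```

```bash
python3 -m jog '[{"grip":255,"delta_pos":[0,0,0],"rotation":[0,0,-5]},{"grip":255,"delta_pos":[0,0,0],"rotation":[0,0,-5]},{"grip":255,"delta_pos":[0,0,0],"rotation":[0,0,-5]},{"grip":255,"delta_pos":[0,0,0],"rotation":[0,0,-5]},{"grip":255,"delta_pos":[0,0,0],"rotation":[0,0,-5]},{"grip":255,"delta_pos":[0,0,0],"rotation":[0,0,-5]},{"grip":255,"delta_pos":[0,0,0],"rotation":[0,0,-5]},{"grip":255,"delta_pos":[0,0,0],"rotation":[0,0,-5]},{"grip":255,"delta_pos":[0,0,0],"rotation":[0,0,-5]},{"grip":255,"delta_pos":[0,0,0],"rotation":[0,0,-4]},{"grip":255,"delta_pos":[0,0,0],"rotation":[0,0,0]},{"grip":255,"delta_pos":[0,0,0],"rotation":[0,0,0]}]'
python3 - <<'E'
from h import *
go(.4494,-.3625,.097,115)
s=snap('wrist','w2');X=cloud(s)
m=(X[...,2]>.105)&(X[...,2]<.128)&(np.hypot(X[...,0]-.449,X[...,1]+.3625)<.05)&(s['color'].min(-1)>150)
p=X[m][:,:2].astype(np.float32);print(m.sum(),cv2.minAreaRect(p))
E
```

```text
t: 4.32
tcp_pos: [0.4494, -0.3645, 0.097]
ee_rot: [-3.141, 0.001, 2.035]
force: [0.1, 1.3, 0.8]
grip_width: 0.0212
tcp [ 0.4494 -0.3645  0.097 ] yaw 116.62 rp [-3.141e+00  1.000e-03] F [0.1 1.3 0.8] q [ 0.95  0.53 -0.48  1.88  0.33  0.82  0.75] w 0.0212 t 4.3167
tool cm [ 0.18  0.1  -0.  ] rot z 1.62
9012 ((0.4499076008796692, -0.3600510358810425), (0.03358938544988632, 0.07215546816587448), 36.56759262084961)
```

View pics/w2.png

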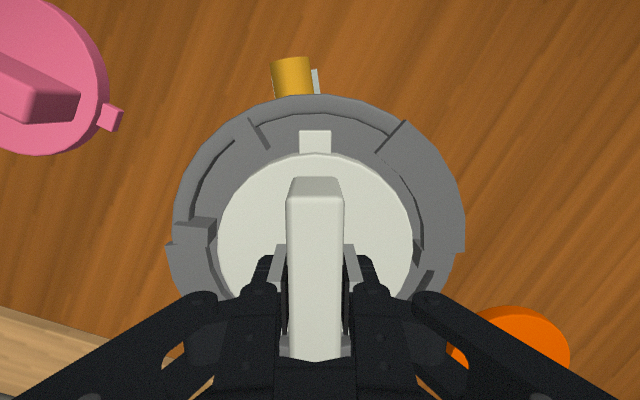

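The cover turned with the hand. Its lug at (315,142) now sits in the open gap between the tab ends at (258,132) and (390,135), close to the brass stub at (293,77). I'm lifting, slowly at first.

```bash
python3 -m jog '[{"grip":255,"delta_pos":[0.1,0,-0.4],"rotation":[0,0,0]},{"grip":255,"delta_pos":[0,0,-0.8],"rotation":[0,0,0]},{"grip":255,"delta_pos":[0,0,-1],"rotation":[0,0,0]},{"grip":255,"delta_pos":[0,0,-1],"rotation":[0,0,0]}]'
python3 - <<'E'
from h import *
go(.449,-.363,.29,116)
E
```

```text
t: 4.7
tcp_pos: [0.4462, -0.3619, 0.1281]
ee_rot: [-3.137, -0.005, 2.031]
force: [0.1, -0.5, -4.1]
grip_width: 0.0214
tcp [ 0.4462 -0.3619  0.1281] yaw 116.38 rp [-3.137 -0.005] F [ 0.1 -0.5 -4.1] q [ 0.96  0.48 -0.5   1.86  0.3   0.88  0.77] w 0.0214 t 4.7
tool cm [ -0.22   0.2  -16.19] rot z 0.38
```

```bash
python3 -m jog '[{"grip":255,"delta_pos":[0,0,-2],"rotation":[0,0,0]},{"grip":255,"delta_pos":[0,0,-2.5],"rotation":[0,0,0]},{"grip":255,"delta_pos":[0,0,-2.5],"rotation":[0,0,0]},{"grip":255,"delta_pos":[0,0,-2.5],"rotation":[0,0,0]},{"grip":255,"delta_pos":[0,0,-2.5],"rotation":[0,0,0]},{"grip":255,"delta_pos":[0,0,-2.5],"rotation":[0,0,0]},{"grip":255,"delta_pos":[0,0,-1],"rotation":[0,0,0]},{"grip":255,"delta_pos":[0,0,0],"rotation":[0,0,0]}]'
python3 - <<'E'
from h import *
s=pickle.load(open('pics/top0.pkl','rb'));X=cloud(s);K=s['mtx']
# bat: ellipse of its outline by hue, projected to z=.018
v,u=np.mgrid[0:400,0:640]; hsv=cv2.cvtColor(s['color'],cv2.COLOR_RGB2HSV)
m=np.uint8((hsv[...,2]>165)&(np.hypot(u-229,v-182)<48));m=cv2.morphologyEx(m,cv2.MORPH_OPEN,np.ones((5,5)))
c=max(cv2.findContours(m,0,1)[0],key=cv2.contourArea).reshape(-1,2).astype(float)
ray=np.c_[(c[:,0]-K[0,2])/K[0,0],(c[:,1]-K[1,2])/K[1,1],np.ones(len(c))]@s['R'];o=-s['R'].T@s['t']
P=o+ray*((.018-o[2])/ray[:,2])[:,None]
print(cv2.fitEllipse(P[:,:2].astype(np.float32)))
go(.49,.303,.29,116)
E
```

```text
t: 5.37
tcp_pos: [0.447, -0.3606, 0.2992]
ee_rot: [-3.139, -0.001, 2.03]
force: [-0.1, 0.7, -3.0]
grip_width: 0.0209
((0.4905029833316803, 0.3047638237476349), (0.2171982377767563, 0.21930468082427979), 71.72909545898438)
tcp [ 0.447  -0.3606  0.2992] yaw 116.31 rp [-3.139e+00 -1.000e-03] F [-0.1  0.7 -3. ] q [ 1.01  0.31 -0.55  1.69  0.17  1.2   0.88] w 0.0209 t 5.3667
tool cm [57.58 33.26  0.92] rot z 0.31
```

```bash
python3 -m jog '[{"grip":255,"delta_pos":[1.2,1,0],"rotation":[0,0,0]},{"grip":255,"delta_pos":[2.2,1.8,0],"rotation":[0,0,0]},{"grip":255,"delta_pos":[2.2,1.8,0],"rotation":[0,0,0]},{"grip":255,"delta_pos":[2.2,1.8,0],"rotation":[0,0,0]},{"grip":255,"delta_pos":[2.2,1.8,0],"rotation":[0,0,0]},{"grip":255,"delta_pos":[2.2,1.8,0],"rotation":[0,0,0]},{"grip":255,"delta_pos":[2.2,1.8,0],"rotation":[0,0,0]},{"grip":255,"delta_pos":[2.2,1.8,0],"rotation":[0,0,0]},{"grip":255,"delta_pos":[2.2,1.8,0],"rotation":[0,0,0]},{"grip":255,"delta_pos":[2.2,1.8,0],"rotation":[0,0,0]},{"grip":255,"delta_pos":[2.2,1.8,0],"rotation":[0,0,0]},{"grip":255,"delta_pos":[2.2,1.8,0],"rotation":[0,0,0]}]'
python3 - <<'E'
from h import *
go(.4905,.3048,.29,116)
E
```

```text
t: 6.37
tcp_pos: [0.5125, -0.0269, 0.2815]
ee_rot: [-3.119, -0.015, 2.017]
force: [-0.3, -0.0, -2.3]
grip_width: 0.021
tcp [ 0.5125 -0.0269  0.2815] yaw 115.58 rp [-3.119 -0.015] F [-0.3 -0.  -2.3] q [ 0.57  0.26 -0.74  1.82  0.18  1.17  0.21] w 0.021 t 6.3667
tool cm [30.87 12.34 -0.85] rot z -0.42
```

```bash
python3 -m jog '[{"grip":255,"delta_pos":[2.7,1.1,-0.1],"rotation":[0,0,0]},{"grip":255,"delta_pos":[2.7,1.1,-0.1],"rotation":[0,0,0]},{"grip":255,"delta_pos":[2.7,1.1,-0.1],"rotation":[0,0,0]},{"grip":255,"delta_pos":[2.7,1.1,-0.1],"rotation":[0,0,0]},{"grip":255,"delta_pos":[2.7,1.1,-0.1],"rotation":[0,0,0]},{"grip":255,"delta_pos":[2.7,1.1,-0.1],"rotation":[0,0,0]},{"grip":255,"delta_pos":[2.7,1.1,-0.1],"rotation":[0,0,0]},{"grip":255,"delta_pos":[2.7,1.1,-0.1],"rotation":[0,0,0]},{"grip":255,"delta_pos":[2.7,1.1,-0.1],"rotation":[0,0,0]},{"grip":255,"delta_pos":[2.7,1.1,-0.1],"rotation":[0,0,0]},{"grip":255,"delta_pos":[1.8,0.7,0],"rotation":[0,0,0]},{"grip":255,"delta_pos":[0,0,0],"rotation":[0,0,0]}]'
python3 - <<'E'
from h import *
go(.4905,.3048,.29,116)
s=snap('top','top1');X=cloud(s)
m=(X[...,2]>.22)&(np.hypot(X[...,0]-.49,X[...,1]-.3)<.08)&(s['color'].min(-1)>170)
print(m.sum(),np.nanmean(X[m],0))
E
```

```text
t: 7.37
tcp_pos: [0.4728, 0.3079, 0.2747]
ee_rot: [-3.092, -0.026, 2.031]
force: [-1.1, 0.7, -1.9]
grip_width: 0.0211
tcp [0.4728 0.3079 0.2747] yaw 116.38 rp [-3.092 -0.026] F [-1.1  0.7 -1.9] q [-0.01  0.4  -0.85  1.7   0.27  1.22 -0.47] w 0.0211 t 7.3667
tool cm [-1.07  1.45 -1.53] rot z 0.38
3 [0.44474654 0.35701268 0.25960493]
```

```bash
python3 -m jog '[{"grip":255,"delta_pos":[-0.5,0.7,1],"rotation":[-1.2,-0.7,0]},{"grip":255,"delta_pos":[-0.5,0.7,2],"rotation":[-1,-0.5,0]},{"grip":255,"delta_pos":[0,0,3],"rotation":[0,0,0]},{"grip":255,"delta_pos":[0,0,3],"rotation":[0,0,0]},{"grip":255,"delta_pos":[0,0,3],"rotation":[0,0,0]},{"grip":255,"delta_pos":[0,0,2],"rotation":[0,0,0]},{"grip":255,"delta_pos":[0,0,1],"rotation":[0,0,0]},{"grip":255,"delta_pos":[0,0,0],"rotation":[0,0,0]}]'
python3 - <<'E'
from h import *
go(.4905,.3048,.045,116)
E
```

```text
t: 8.08
tcp_pos: [0.4845, 0.2925, 0.1111]
ee_rot: [-3.12, 0.003, 2.027]
force: [-0.5, -0.7, -3.1]
grip_width: 0.021
tcp [0.4845 0.2925 0.1111] yaw 116.11 rp [-3.12e+00  3.00e-03] F [-0.5 -0.7 -3.1] q [-0.09  0.57 -0.75  1.87  0.47  0.92 -0.6 ] w 0.021 t 8.0833
tool cm [0.84 1.08 6.61] rot z 0.11
```

```bash
python3 -m jog '[{"grip":255,"delta_pos":[0.8,0.8,1.5],"rotation":[-1,0,0]},{"grip":255,"delta_pos":[0,0,1.5],"rotation":[0,0,0]},{"grip":255,"delta_pos":[0,0,1.3],"rotation":[0,0,0]},{"grip":255,"delta_pos":[0,0,0.6],"rotation":[0,0,0]},{"grip":255,"delta_pos":[0,0,0],"rotation":[0,0,0]},{"grip":255,"delta_pos":[0,0,0],"rotation":[0,0,0]}]'
python3 - <<'E'
from h import *
go(.4905,.3048,.045,116)
s=snap('scene','scene1')
cv2.imwrite('pics/c2.png',cv2.resize(s['color'][170:370,290:490,::-1],None,fx=3,fy=3))
E
```

```text
t: 8.58
tcp_pos: [0.4899, 0.2999, 0.0611]
ee_rot: [-3.138, 0.006, 2.022]
force: [0.3, 0.5, -1.6]
grip_width: 0.021
tcp [0.4899 0.2999 0.0611] yaw 115.86 rp [-3.138  0.006] F [ 0.3  0.5 -1.6] q [-0.14  0.63 -0.69  1.89  0.55  0.82 -0.67] w 0.021 t 8.5833
tool cm [0.42 0.27 1.61] rot z -0.14
```

View pics/c2.png

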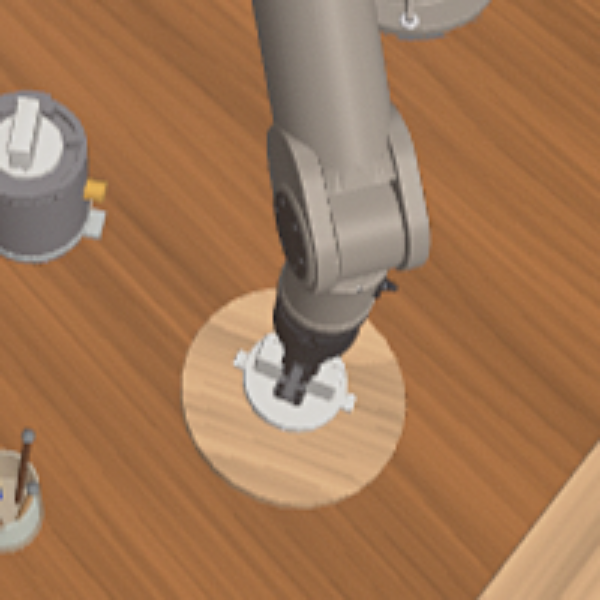

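The cover (crop 295,385) hangs level just above the middle of the bat (crop 293,397), about 16 mm up. I'm lowering gently to contact.

```bash
python3 -m jog '[{"grip":255,"delta_pos":[0.3,0.2,0.5],"rotation":[0,0,0]},{"grip":255,"delta_pos":[0,0,0.4],"rotation":[0,0,0]},{"grip":255,"delta_pos":[0,0,0.3],"rotation":[0,0,0]},{"grip":255,"delta_pos":[0,0,0.2],"rotation":[0,0,0]},{"grip":255,"delta_pos":[0,0,0],"rotation":[0,0,0]}]'
python3 - <<'E'
from h import *
go(.4905,.3048,.045,116)
E
```

```text
t: 9.05
tcp_pos: [0.4921, 0.3046, 0.0483]
ee_rot: [3.141, 0.005, 2.021]
force: [0.6, -0.1, -2.4]
grip_width: 0.021
tcp [0.4921 0.3046 0.0483] yaw 115.81 rp [3.141 0.005] F [ 0.6 -0.1 -2.4] q [-0.15  0.65 -0.68  1.89  0.57  0.8  -0.69] w 0.021 t 9.05
tool cm [ 0.09 -0.14  0.33] rot z -0.19
```

```bash
python3 -m jog '[{"grip":255,"delta_pos":[0,0,0.2],"rotation":[0,0,0]},{"grip":255,"delta_pos":[0,0,0.15],"rotation":[0,0,0]},{"grip":255,"delta_pos":[0,0,0],"rotation":[0,0,0]}]'
python3 -m jog '[{"grip":255,"delta_pos":[0,0,0.1],"rotation":[0,0,0]},{"grip":255,"delta_pos":[0,0,0],"rotation":[0,0,0]}]'
```

```text
t: 9.3
tcp_pos: [0.4923, 0.3048, 0.0451]
ee_rot: [3.14, 0.006, 2.021]
force: [-0.6, 0.5, -1.0]
grip_width: 0.0208
t: 9.47
tcp_pos: [0.4924, 0.3049, 0.0454]
ee_rot: [3.14, 0.006, 2.021]
force: [-0.1, 0.2, -3.9]
grip_width: 0.0213
```

```bash
python3 -m jog '[{"grip":255,"delta_pos":[0,0,0.1],"rotation":[0,0,0]},{"grip":255,"delta_pos":[0,0,0.1],"rotation":[0,0,0]},{"grip":255,"delta_pos":[0,0,0],"rotation":[0,0,0]}]'
python3 -m jog '[{"grip":255,"delta_pos":[0,0,0.1],"rotation":[0,0,0]},{"grip":255,"delta_pos":[0,0,0],"rotation":[0,0,0]}]'
```

```text
t: 9.72
tcp_pos: [0.4926, 0.305, 0.0454]
ee_rot: [3.139, 0.008, 2.021]
force: [-0.3, -0.2, -3.1]
grip_width: 0.0208
t: 9.88
tcp_pos: [0.4929, 0.3052, 0.0452]
ee_rot: [3.138, 0.008, 2.021]
force: [-1.5, -0.3, 0.7]
grip_width: 0.0215
```

z no longer falls (0.0452, expected contact height 0.045) and the weight is off, so the cover is resting on the bat. I'm opening the fingers in place.

```bash
python3 -m jog '[{"grip":150,"delta_pos":[0,0,0],"rotation":[0,0,0]},{"grip":80,"delta_pos":[0,0,0],"rotation":[0,0,0]},{"grip":0,"delta_pos":[0,0,0],"rotation":[0,0,0]},{"grip":0,"delta_pos":[0,0,0],"rotation":[0,0,0]},{"grip":0,"delta_pos":[0,0,0],"rotation":[0,0,0]},{"grip":0,"delta_pos":[0,0,0],"rotation":[0,0,0]},{"grip":0,"delta_pos":[0,0,0],"rotation":[0,0,0]},{"grip":0,"delta_pos":[0,0,0],"rotation":[0,0,0]}]' 20
python3 -m jog '[{"grip":0,"delta_pos":[0,0,-1],"rotation":[0,0,0]},{"grip":0,"delta_pos":[0,0,-2],"rotation":[0,0,0]},{"grip":0,"delta_pos":[0,0,-3],"rotation":[0,0,0]},{"grip":0,"delta_pos":[0,0,-3],"rotation":[0,0,0]},{"grip":0,"delta_pos":[0,0,-3],"rotation":[0,0,0]},{"grip":0,"delta_pos":[0,0,-2],"rotation":[0,0,0]},{"grip":0,"delta_pos":[0,0,0],"rotation":[0,0,0]},{"grip":0,"delta_pos":[0,0,0],"rotation":[0,0,0]}]'
python3 - <<'E'
from h import *
s=snap('wrist','w3');X=cloud(s)
m=(X[...,2]>.062)&(X[...,2]<.08)&(np.hypot(X[...,0]-.49,X[...,1]-.305)<.07)
p=X[m];print(m.sum(),cv2.minAreaRect(p[:,:2].astype(np.float32)),np.median(p[:,2]),np.linalg.lstsq(np.c_[p[:,:2],np.ones(len(p))],p[:,2],rcond=None)[0])
E
```

```text
t: 10.55
tcp_pos: [0.4942, 0.306, 0.0449]
ee_rot: [3.136, 0.007, 2.02]
force: [0.5, 0.1, -0.7]
grip_width: 0.0855
t: 11.22
tcp_pos: [0.4914, 0.3068, 0.1945]
ee_rot: [3.138, 0.007, 2.023]
force: [0.3, -0.4, -0.2]
grip_width: 0.0852
2474 ((0.4946242570877075, 0.3049779236316681), (0.02178121916949749, 0.07895229756832123), 25.413076400756836) 0.07238776286171353 [ 0.00487627 -0.00400396  0.07105252]
```

View pics/w3.png

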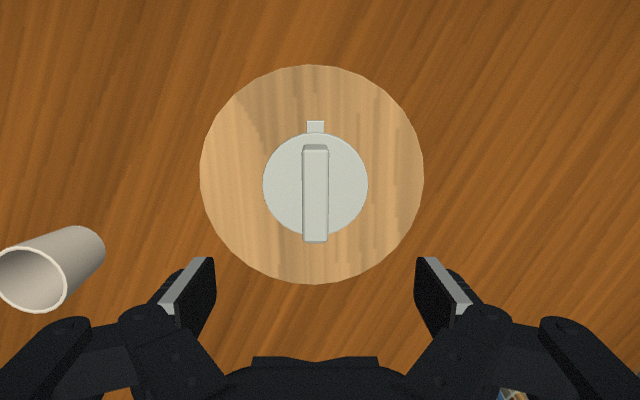

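The cover at (315,185) lies flat and bar up in the middle of the bat at (312,175). Its bar top is at 72.4 mm (expected 72) and its slope is under 0.5°. The hand is clear, so I'm handing in.

```bash
python3 -c "
from rig import r
print(r.hand_in())"
```

```text
the job is handed in; nothing more can be done
None
```

The broad canister is open: I twisted its cover about 76° anticlockwise, to about 81° from the canister's x. I then lifted it straight off and set it down gently, bar up, on the round bat at about 11 s on the clock. The job is handed in; no verdict is reported.

**Last checks:**
- **Position:** the cover's centre is at (0.495, 0.305) and the bat's at (0.4905, 0.305), so they are about 4 mm apart.
- **Lie:** the bar top is at 72.4 mm (72 expected) and the tilt is under 0.5°.
- **Hand:** the gripper is open, about 12 cm above the bar's top, with no force on it.
- **Tall canister:** the hand passed over it with the held cover's underside about 65 mm above its bar, and the wrist force showed no contact.

**What did not go quite as planned:** during the carry the tool tilted up to about 3° and sank about 25 mm. I corrected both before setting down. One position check in the top view gave no usable reading, because too little of the cover was visible under the arm.

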